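Cock the carton kicker on its hair-trigger catch

TASK

Cock the spring-loaded carton kicker on the packing bench for the next carton: draw its arm back by the upright black handle until the catch's tooth has snapped in behind the arm's nose pin, without forcing the arm hard against the rubber buffer just beyond, then ease it forward until the catch carries it and take your hand away. Never let the arm fly forward or snap onto the catch, and leave the small carton, the tape roll and the foam pad where they are.

Things in the scene. Friction and masses are not known exactly. Their poses are not given: they have to be found in the camera images.
- kicker_base: grey painted steel plate 360 x 260 x 8 mm, fixed to the bench. Origin on the bench top exactly under the arm's vertical pivot; x points from the pivot to the middle of the catch's setting range. The plate reaches from -65 to +295 mm along its x and -175 to +85 mm along its y. Pivot and spring stand up to 102 mm high.
- kicker (a joint): angle of the arm about its pivot, rad. 0 at rest against the front rubber post, the arm then pointing 0.85 rad clockwise (from above) of the plate's x axis; it grows as the arm is drawn back, anticlockwise from above. Hooked, it reads 0.74 to 0.96 according to the catch's setting. The arm is an aluminium bar 24 mm wide, top 62 mm above the bench, with a white pad along its front.
- handle (a point): middle of the upright black handle, a round pin 18 mm thick, free from 62 to 125 mm above the bench, 165 mm from the pivot on the arm's centre line; this point is 93.5 mm above the bench and moves with the arm. The spring pulls it forward (clockwise) with about 4 N at rest, rising evenly to 7 N at the catch. Nothing beside the handle is higher than the bar.
- nose (a point): the arm's nose: an upright steel pin 12 mm thick, 40 to 68 mm above the bench, 225 mm from the pivot. Riding over the tooth, the pull on the handle rises 2 to 5 N above the spring's within about 4 mm of handle travel, then falls over some 4 mm to the spring's own or just under: the tooth is dropping in. It is fully in 1 to 3 mm further, and just then the nose meets the buffer.
- catch_mid (a point): middle of the catch's setting range, 225 mm from the pivot, 55 mm high, fixed on the plate. The catch, a dark steel block to 90 mm high, 213 to 310 mm from the pivot, is clamped up to 24 mm either side of it along the plate's y, and is not measured: find it by feel. Its light spring bolt has a wedge tooth facing the pivot and an upright tab outside: touch neither, a light touch fires it.
- buffer (a joint): how far the rubber buffer just beyond the catch is pressed in, m; 0 when free. It yields 1 mm for 2 N at the nose, felt at the handle as 2.7 N more for 0.73 mm of travel. Over 3 mm is forcing it. Eased forward from a light touch on it, the tooth takes the load and the handle's pull goes to nothing. Let go before the tooth is in, the arm fires; do not drop it onto the tooth.
- carton: closed cardboard carton 120 x 90 x 70 mm, loose on the bench beside the plate on the arm's front (kicking) side; origin at the centre of its underside. Leave it alone.
- tape_roll: roll of clear tape, 100 mm outside diameter, 48 mm high, lying flat on the bench beside the plate, on its +y side; origin at the centre of its underside. Leave it alone.
- foam_pad: white foam corner pad, 90 x 60 mm, 50 mm high at one end, loose on the bench beside the plate; origin at the centre of its underside. Leave it alone.

How it is judged:
On the way, in this order (a step that is already met when the one before it is completed fails the run):
1. the arm is drawn more than half-way back by the robot (value of joint kicker above 0.5 rad and contact force between the fingers and kicker_base above 1 N), for 0.1 s.
2. the arm stands back on the catch by itself, the robot's fingers off it (value of joint kicker above 0.72 rad and contact force between the fingers and kicker_base below 0.2 N), for 0.3 s.
At the end, for the whole second after the job is handed in: The arm stands still (under 0.05 rad/s) hooked on its catch, more than 0.72 rad back from rest, the buffer free (under 1 mm), with the robot's fingers off it (all of step 2 and velocity of joint kicker between -0.05 and 0.05 rad/s and value of joint buffer below 0.001 m); the robot touches nothing.
It fails at once if the arm flies forward or snaps onto the catch (faster than 2 rad/s) (velocity of joint kicker below -2 rad/s).
It fails at once if the arm is forced against the buffer (pressed in more than 3 mm) (value of joint buffer above 0.003 m).
It fails at once if the carton is disturbed (moved more than 20 mm) (distance of carton from where it was at the start of the episode above 0.02 m).
It fails at once if the tape roll is disturbed (moved more than 20 mm) (distance of tape_roll from where it was at the start of the episode above 0.02 m).
It fails at once if the foam pad is disturbed (moved more than 20 mm) (distance of foam_pad from where it was at the start of the episode above 0.02 m).
It also fails if it takes over 64 s, if anything falls off the work surface, if the arm or the gripper's body presses on something with over 40 N, if the wrist force passes 120 N, or if a joint passes its speed limit or range.

ROBOT

A 6-joint arm with a two-finger parallel gripper is mounted at the origin on the work surface. World frame = base frame: x ahead of the robot, y to its left, z up, the work surface at z = 0. Lengths are in m, angles in rad, forces in N, time in s.
With the tool pointing down it reaches from about 0.35 to 0.725 m from the base axis. Payload 4.3 kg.
Tool frame: the origin (TCP) lies on the mounting face of the last link; the fingertips stand 173 mm ahead of it and the grasp point (between the pads) lies 155 mm ahead of it; x points along the fingers, z is the direction in which the jaws open and shut, and the axes are right-handed (so a half turn about x gives the same grasp; the last joint's range is limited). The gripper opens to 85 mm and grips with 20 to 120 N. Pads are 22 mm wide; open, the fingers measure 114 mm over their backs; the gripper's body (76 mm by 85 mm) begins 54 mm behind the grasp point. The pads swing forward as they close: fully open they stand 13 mm farther back than shut.
Start: joints at [1.015, 0.377, 0.081, 1.274, 0, 1.46], TCP at [0.248, 0.519, 0.405] pointing down, gripper open.
Joint ranges: [-2.72, 2.72], [-0.84, 1.66], [-1.02, 1.22], [-1.77, 2.12], [-1.37, 1.28], [-3.14, 3.14]. Speed limits (rad/s): [2.57, 2.57, 3.14, 3.14, 3.14, 3.14].

INTERFACE

Orientations are given as a rotation vector (axis times angle).
In Python, from rig import observe, camera, camera_model, close_job gives the robot as it stands.
- The arm moves only by the tool servo_tool, never from a script. Its argument "plan" is one flat list of numbers, 7 for each row, row after row: the turn, a rotation vector about the world's x, y, z in degrees, then the shift along the world's x, y, z in cm, then the opening, from 0 (shut) to 1 (fully open). In form: [ax, ay, az, dx, dy, dz, hand, ax, ay, az, dx, dy, dz, hand, ...]. A call has 1 to 5 rows; each row shifts and turns the commanded pose from where the row before left it; what a row does not reach is not made up. A row lasts 1/12 s, in which the tool goes at most 41.7 mm and 7.16 degrees, less where a joint would pass 70% of its speed; a pose out of reach is approached as far as the arm can. A call with a gripper value outside its range is refused whole. The fingers move at their own pace and stop on an object; the grip force is fixed at half the most. Time passes only in rows, so rows that do not move let the fingers close. It gives the time, the measured TCP pose, the force and the opening at its end, in the units of the state.
- observe(): the state, without advancing time (a new reading comes with each control period).
- camera(name): name is "side" or "top" or "wrist"; returns (picture, depth): 384x512x3 uint8, red, green, blue; 384x512 float32, m along the optical axis (not along the pixel's ray), 0 where there is no reading.
- camera_model(name): a dict with "intrinsics" (3x3 intrinsics, pixels), "position" and "attitude" of the camera in the world. Camera axes: x right, y down, z forward; pixel columns grow to the right and rows downward; lengths in m; the calibration is good to about 2 mm. A picture is of the moment at which its call begins: read the wrist's pose just before it. camera_model takes no time and is no camera call; for the wrist camera it gives the pose at the moment of the call.
- close_job(): hands the job in, once; it reports no verdict.
The state is a dict: "t": time; "qpos": joint angles; "joint_velocities": joint speeds; "joint_efforts": joint torques, N m; "position": TCP position; "eef_rot": TCP orientation; "contact_force": force on the tool from outside, world axes, zero at the start; "wrist_torque": the same for the moment, N m; "width": finger opening in m.
Only numpy, scipy, OpenCV 4.12 (cv2) and the standard library are available. Lean on these libraries where they do the work, as an engineer would, in place of code of your own. Each camera call takes 0.05 s, during which the arm holds its last target. There are 200 camera calls.

## Working session

There is one attempt and no reset: what is moved stays moved. The work goes in short steps, Python scripts to look and compute and a tool call to move; the robot and the scene stay as the last step left them, time stands still between calls to the robot, and variables do not carry over. Pictures are saved under pics/ and viewed, about 8 in all and at most 12, crops included, and the job is handed in when it is done.

Besides the shell and the picture viewer there is one more tool, called as name(argument=value, ...) on one line, values as JSON. servo_tool: Moves the arm, as the interface text tells. Its arguments: {"type":"object","properties":{"plan":{"type":"array","items":{"type":"number"}}},"required":["plan"]}

```bash
mkdir -p pics
cat > h.py <<'E'
import numpy as np, cv2
from rig import observe, camera, camera_model, close_job
from scipy.spatial.transform import Rotation as R
def att(m):
    a=np.array(m["attitude"],float)
    if a.shape==(3,3): return a
    return R.from_rotvec(a).as_matrix() if a.size==3 else R.from_quat(a).as_matrix()
def snap(n,f):
    m=camera_model(n); p,d=camera(n); cv2.imwrite(f"pics/{f}.png",p[:,:,::-1]); np.savez(f"pics/{f}.npz",d=d,K=m["intrinsics"],p=m["position"],A=att(m)); return p,d,m
def px(f,u,v,z=None):
    o=np.load(f"pics/{f}.npz"); r=o["A"]@np.linalg.inv(o["K"])@np.array([u,v,1.])
    s=o["d"][int(v),int(u)] if z is None else (z-o["p"][2])/r[2]
    return o["p"]+s*r
E
python3 - <<'E'
from h import *
print(observe()); print(camera_model("top"),camera_model("wrist"))
a=snap("top","top1")[0]; snap("side","side1")
E
```

```text
{'t': 0.0, 'qpos': array([ 1.01470194e+00,  3.78088941e-01,  7.96097489e-02,  1.27437594e+00,
       -9.84370113e-06,  1.46050093e+00]), 'joint_velocities': array([ 9.30169218e-05,  5.67272515e-04, -3.30052688e-05,  4.25226750e-05,
       -1.75287465e-03, -7.44785497e-06]), 'joint_efforts': array([ 2.87675266e-04, -4.63605595e+01,  2.69873786e+01,  2.06553738e-02,
        2.39777164e-04,  6.04238579e-06]), 'position': array([0.24776199, 0.51855013, 0.40373946]), 'eef_rot': array([-0.87585126,  1.38961261,  0.87436057]), 'contact_force': array([-0.19959618,  0.4015919 , -0.59652607]), 'wrist_torque': array([-0.04811561, -0.03688701,  0.00088624]), 'width': 0.0850796780912497}
{'intrinsics': array([[489.03180757,   0.        , 252.1213706 ],
       [  0.        , 489.03180757, 197.49662414],
       [  0.        ,   0.        ,   1.        ]]), 'position': array([0.44023191, 0.08655946, 1.09430257]), 'attitude': array([-2.15626271,  2.17093473, -0.12446341])} {'intrinsics': array([[273.68567793,   0.        , 256.93927834],
       [  0.        , 273.68567793, 191.67500107],
       [  0.        ,   0.        ,   1.        ]]), 'position': array([0.17646391, 0.55358349, 0.3736579 ]), 'attitude': array([2.42345391, 1.52802005, 0.24146344])}
```

View pics/top1.png

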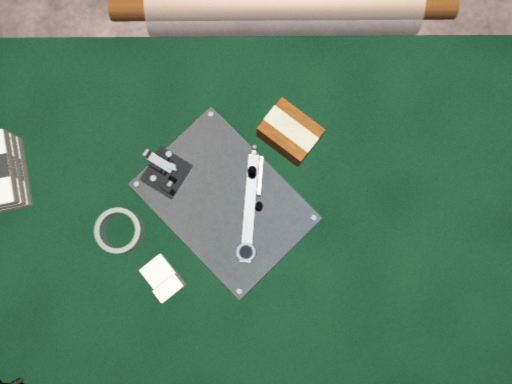

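View pics/side1.png

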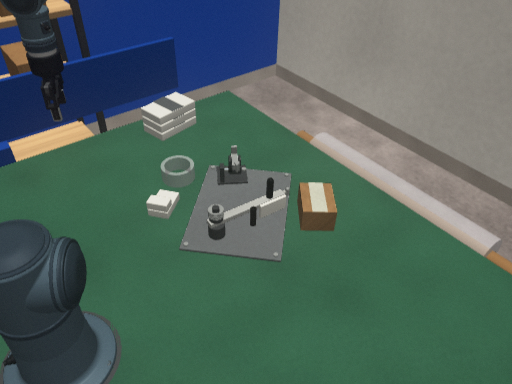

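The top view shows the pivot near (246,252), the handle near (252,172), the nose near (254,148) and the catch around (165,172). The front post is at (259,206), the carton at (291,131), the tape roll at (118,231) and the foam pad at (162,279). I'll enlarge it for accuracy.

Run:
```python
from h import *
p=cv2.imread("pics/top1.png")[95:305,120:330]; cv2.imwrite("pics/crop1.png",cv2.resize(p,(600,600),interpolation=cv2.INTER_CUBIC)[:, :])
for n,u,v,z in [("piv",246,252,.102),("handle",252,170,.125),("nose",254,148,.068),("c1",211,107,.008),("c2",130,184,.008),("c3",240,299,.008),("c4",321,217,.008)]: print(n,px("top1",u,v,z).round(4),px("top1",u,v).round(4))
```

```text
piv [0.4428 0.0979 0.102 ] [0.4428 0.0979 0.0992]
handle [0.6063 0.0847 0.125 ] [0.6067 0.0847 0.1228]
nose [0.6637 0.08   0.068 ] [0.6637 0.08   0.0679]
c1 [0.7727 0.1771 0.008 ] [0.773  0.1772 0.007 ]
c2 [0.5964 0.3582 0.008 ] [0.5963 0.358  0.0088]
c3 [0.3411 0.1126 0.008 ] [0.3409 0.1127 0.0053]
c4 [ 0.5194 -0.0684  0.008 ] [ 0.5194 -0.0686  0.007 ]
```

View pics/crop1.png

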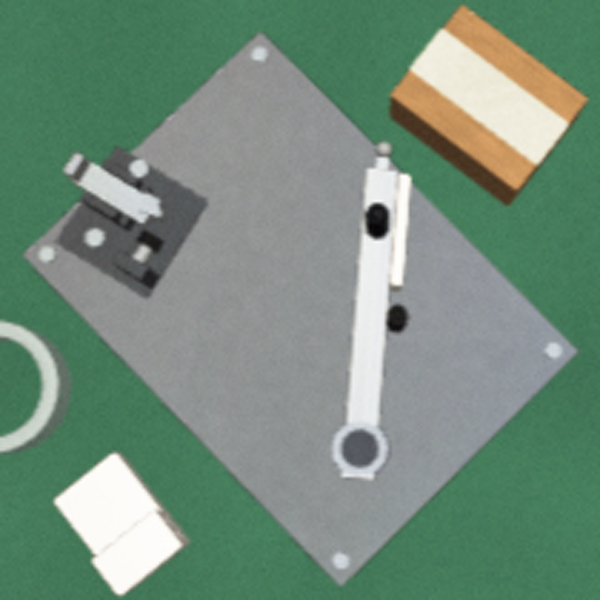

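Run:
```python
from h import *
s=observe(); M=R.from_rotvec(s["eef_rot"]).as_matrix(); print(M.round(3)); z=M[:,2]; print("jaw yaw",np.degrees(np.arctan2(z[1],z[0])))
# highest points near catch
o=np.load("pics/top1.npz")
for v in range(140,200,4):
    print(v,[round(px("top1",u,v)[2]*1000) for u in range(138,196,4)])
```

```text
[[-0.001 -0.902  0.431]
 [-0.002  0.431  0.902]
 [-1.     0.    -0.002]]
jaw yaw 64.4543406104373
140 [-2, -2, -2, -1, 0, 3, -1, -1, -5, -5, 6, 6, 10, 7, 4]
144 [-1, 2, -1, 0, 2, 1, -2, 0, 1094, 7, 5, 6, 8, 7, 8]
148 [2, -1, -3, 0, 1, -2, 16, 7, 8, 10, 6, 8, 7, 8, 7]
152 [-2, 2, 83, 70, 1, 62, 14, 24, 20, 6, 1094, 9, 8, 8, 8]
156 [-1, -2, 79, 61, 59, 58, 63, 58, 16, 14, 10, 9, 9, 8, 7]
160 [1, -2, 2, 58, 61, 60, 59, 60, 39, 10, 11, 15, 8, 5, 6]
164 [0, -1, -2, 63, 57, 61, 58, 60, 64, 65, 14, 13, 12, 14, 5]
168 [-1, 1, 9, 15, 52, 60, 63, 61, 65, 67, 17, 11, 14, 13, 9]
172 [1, 6, 18, 13, 11, 10, 38, 30, 59, 9, 14, 14, 12, 9, 9]
176 [9, 13, 14, 12, 18, 15, 14, 10, 59, 10, 15, 17, 10, 7, 8]
180 [9, 15, 13, 11, 20, 14, 13, 15, 61, 57, 14, 14, 4, 6, 8]
184 [9, 7, 4, 15, 12, 1094, 68, 15, 60, 10, 13, 11, 7, 10, 6]
188 [9, 7, 8, 9, 14, 10, 72, 69, 70, 10, 10, 9, 10, 8, 6]
192 [6, 10, 7, 4, 4, 7, 14, 11, 64, 30, 7, 10, 7, 7, 8]
196 [-2, 6, 11, 6, 5, 7, 8, 8, 10, 6, 8, 7, 9, 8, 3]
```

servo_tool(plan=[0,0,1.4,2.4,-2.9,0,0.4,0,0,1.4,2.4,-2.9,0,0.4,0,0,1.4,2.4,-2.9,0,0.4,0,0,1.4,2.4,-2.9,0,0.4,0,0,1.4,2.4,-2.9,0,0.4])

```text
t: 0.52
position: [0.3685, 0.3723, 0.4043]
eef_rot: [-0.969, 1.345, 0.969]
contact_force: [0.3, -0.9, 0.0]
width: 0.034
```

servo_tool(plan=[0,0,1.4,2.4,-2.9,0,0.4,0,0,1.4,2.4,-2.9,0,0.4,0,0,1.4,2.4,-2.9,0,0.4,0,0,1.4,2.4,-2.9,0,0.4,0,0,1.4,2.4,-2.9,0,0.4])

```text
t: 0.93
position: [0.4886, 0.2271, 0.4044]
eef_rot: [-1.06, 1.298, 1.061]
contact_force: [0.1, 0.4, 0.7]
width: 0.0341
```

servo_tool(plan=[0,0,1.4,2.4,-2.9,-0.5,0.4,0,0,1.4,2.4,-2.9,-0.5,0.4,0,0,1.4,2.4,-2.9,-0.5,0.4,0,0,1.4,2.4,-2.9,-0.5,0.4,0,0,1.4,2.4,-2.9,-0.5,0.4])

```text
t: 1.35
position: [0.6087, 0.0821, 0.379]
eef_rot: [-1.151, 1.246, 1.152]
contact_force: [0.8, 0.4, 0.3]
width: 0.0344
```

servo_tool(plan=[0,0,0,0,0,-1.5,0.4,0,0,0,0,0,-1.5,0.4,0,0,0,0,0,0,0.4])

```text
t: 1.6
position: [0.6071, 0.0828, 0.3458]
eef_rot: [-1.146, 1.251, 1.154]
contact_force: [-1.7, 0.9, -0.1]
width: 0.0342
```

Run:
```python
from h import *
p,d,m=snap("wrist","w1"); s=observe(); print(s["position"],s["contact_force"])
P=np.array(s["position"]); A=att(m)
for z in (.173,.125): 
    c=m["intrinsics"]@(A.T@(np.array([P[0],P[1],z])-m["position"])); print(c[:2]/c[2])
c=m["intrinsics"]@(A.T@(np.array([.6075,.0842,.125])-m["position"])); print(c[:2]/c[2])
```

```text
[0.60708382 0.08342821 0.34746251] [0.0583177  0.73993904 0.45288712]
[256.36346856 246.1090364 ]
[256.47065427 214.67703509]
[257.53596185 215.11037123]
```

View pics/w1.png

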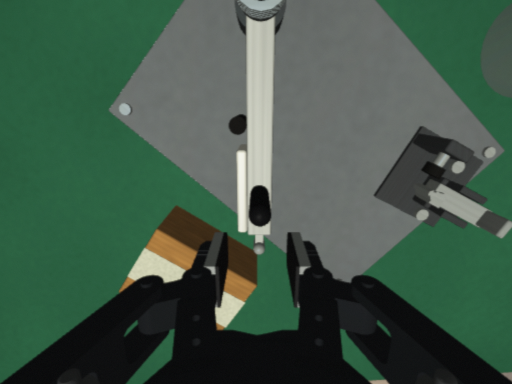

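The wrist view shows the handle's top at (260,212), midway between the fingers and within about 2 mm of my estimate. The catch is at (435,180), clear of the fingers. I'll descend with the fingers either side of the pin.

servo_tool(plan=[0,0,0,0,0.2,-2.0,0.4,0,0,0,0,0,-2.5,0.4,0,0,0,0,0,-2.5,0.4,0,0,0,0,0,-2.4,0.4,0,0,0,0,0,0,0.4])

```text
t: 2.07
position: [0.6056, 0.0864, 0.2517]
eef_rot: [-1.148, 1.251, 1.157]
contact_force: [-1.5, 0.1, -1.2]
width: 0.0341
```

servo_tool(plan=[0,0,0,0,0,0,0.4,0,0,0,0,0,0,0.4])

```text
t: 2.23
position: [0.6085, 0.0862, 0.2576]
eef_rot: [-1.152, 1.244, 1.15]
contact_force: [0.4, 0.6, -0.2]
width: 0.0346
```

Run:
```python
from h import *
P=np.array([.443,.0977])
for n,u,v,z in [("tooth",176,168,.062),("buf",171,188,.07),("buf2",167,186,.07)]:
    q=px("top1",u,v,z)[:2]-P; print(n,np.hypot(*q),np.arctan2(q[1],q[0])+.082)
c=np.array([.6078,.0856])
for i,psi in enumerate(np.linspace(-.073,.577,14)[1:]):
    t=P+.1652*np.array([np.cos(psi),np.sin(psi)]); d=(100*(t-c)).round(2); c=c+d/100; print(i,psi.round(3),d,c)
```

```text
tooth 0.23353934734769882 0.7760435309282221
buf 0.2082281064707118 0.9451982256477743
buf2 0.2175098116043331 0.9555132244575063
0 -0.023 [0.04 0.83] [0.6082 0.0939]
1 0.027 [-0.01  0.83] [0.6081 0.1022]
2 0.077 [-0.04  0.82] [0.6077 0.1104]
3 0.127 [-0.08  0.82] [0.6069 0.1186]
4 0.177 [-0.13  0.82] [0.6056 0.1268]
5 0.227 [-0.16  0.81] [0.604  0.1349]
6 0.277 [-0.21  0.8 ] [0.6019 0.1429]
7 0.327 [-0.25  0.79] [0.5994 0.1508]
8 0.377 [-0.28  0.77] [0.5966 0.1585]
9 0.427 [-0.32  0.76] [0.5934 0.1661]
10 0.477 [-0.36  0.74] [0.5898 0.1735]
11 0.527 [-0.4   0.73] [0.5858 0.1808]
12 0.577 [-0.43  0.7 ] [0.5815 0.1878]
```

servo_tool(plan=[0,0,2.7,0.04,0.83,0,0.4,0,0,2.7,-0.01,0.83,0,0.4,0,0,2.7,-0.04,0.82,0,0.4,0,0,2.7,-0.08,0.82,0,0.4,0,0,2.7,-0.13,0.82,0,0.4])

```text
t: 2.65
position: [0.6071, 0.1265, 0.2584]
eef_rot: [-1.329, 1.13, 1.319]
contact_force: [2.5, -5.1, -2.6]
width: 0.034
```

servo_tool(plan=[0,0,2.7,-0.16,0.81,0,0.4,0,0,2.7,-0.21,0.8,0,0.4,0,0,2.7,-0.25,0.79,0,0.4,0,0,2.7,-0.28,0.77,0,0.4])

```text
t: 2.98
position: [0.5984, 0.1582, 0.2584]
eef_rot: [-1.465, 1.024, 1.453]
contact_force: [2.6, -5.0, -3.4]
width: 0.0342
```

servo_tool(plan=[0,0,2.7,-0.32,0.76,0,0.4,0,0,2.7,-0.36,0.74,0,0.4,0,0,2.7,-0.4,0.73,0,0.4,0,0,2.7,-0.43,0.7,0,0.4,0,0,0,0,0,0,0.4])

```text
t: 3.4
position: [0.5831, 0.1884, 0.2584]
eef_rot: [-1.596, 0.905, 1.585]
contact_force: [4.3, -4.4, -3.0]
width: 0.0339
```

```bash
cat > f.py <<'E'
from h import *
import sys
n=int(sys.argv[1]) if len(sys.argv)>1 else 5
F=[];Q=[];Y=[]
for i in range(n):
    s=observe(); F.append(s["contact_force"]); Q.append(s["position"]); z=R.from_rotvec(s["eef_rot"]).as_matrix()[:,2]; Y.append(np.degrees(np.arctan2(z[1],z[0]))); camera("wrist")
F=np.mean(F,0);Q=np.mean(Q,0); r=Q[:2]-[.443,.0977]; psi=np.arctan2(r[1],r[0])
arm=psi-.048; t=np.array([-np.sin(arm),np.cos(arm)]); 
print("t",round(s["t"],2),"pos",Q.round(4),"F",F.round(2),"tang",(F[:2]@t).round(2),"rad",(F[:2]@[t[1],-t[0]]).round(2),"R",np.hypot(*r).round(4),"psi",psi.round(4),"kick~",(arm+.082).round(4),"yaw",np.mean(Y).round(1),"w",round(s["width"],4))
E
python3 f.py 5
python3 - <<'E'
from h import *
a=snap("top","top2")[0]
cv2.imwrite("pics/crop2.png",cv2.resize(a[95:305,120:330,::-1],(600,600),interpolation=cv2.INTER_CUBIC))
E
```

```text
t 3.6 pos [0.5835 0.1877 0.2584] F [ 4.24 -4.78 -2.35] tang -6.26 rad 1.29 R 0.1669 psi 0.5699 kick~ 0.6039 yaw 120.5 w 0.0339
```

View pics/crop2.png

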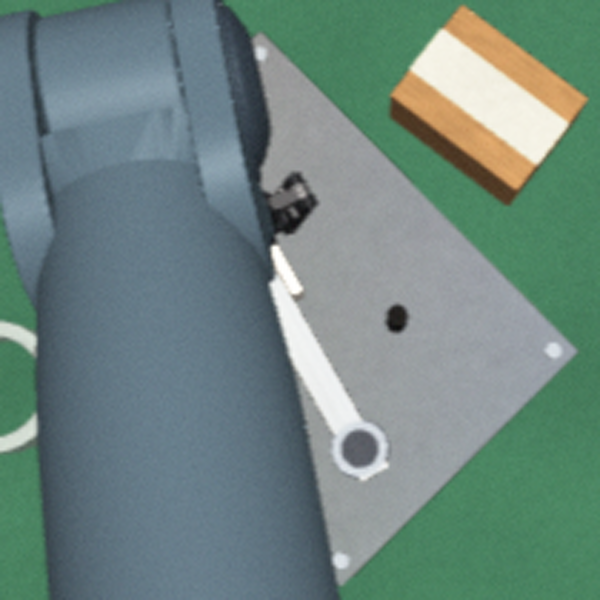

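servo_tool(plan=[0,0,0.7,-0.11,0.17,0,0.4,0,0,0.7,-0.11,0.16,0,0.4,0,0,0.7,-0.12,0.16,0,0.4,0,0,0.7,-0.12,0.16,0,0.4,0,0,0,0,0,0,0.4])

```text
t: 4.12
position: [0.5792, 0.1939, 0.2583]
eef_rot: [-1.629, 0.874, 1.616]
contact_force: [5.2, -4.4, -3.0]
width: 0.0343
```

```bash
python3 f.py 4
```

```text
t 4.27 pos [0.5793 0.1938 0.2583] F [ 4.87 -4.44 -2.88] tang -6.36 rad 1.73 R 0.1668 psi 0.6143 kick~ 0.6483 yaw 123.3 w 0.0341
```

servo_tool(plan=[0,0,0.7,-0.12,0.16,0,0.4,0,0,0,0,0,0,0.4])

```text
t: 4.48
position: [0.5781, 0.1954, 0.2583]
eef_rot: [-1.637, 0.866, 1.624]
contact_force: [4.6, -3.8, -3.2]
width: 0.0343
```

```bash
python3 f.py 4
```

```text
t 4.63 pos [0.5781 0.1954 0.2584] F [ 4.79 -4.7  -2.99] tang -6.55 rad 1.44 R 0.1667 psi 0.6257 kick~ 0.6597 yaw 123.9 w 0.0339
```

servo_tool(plan=[0,0,0.7,-0.12,0.16,0,0.4,0,0,0,0,0,0,0.4])

```text
t: 4.85
position: [0.5769, 0.197, 0.2583]
eef_rot: [-1.645, 0.858, 1.632]
contact_force: [5.3, -4.2, -3.2]
width: 0.0343
```

```bash
python3 f.py 4
```

```text
t 5.0 pos [0.5769 0.197  0.2584] F [ 4.92 -4.79 -3.11] tang -6.71 rad 1.42 R 0.1667 psi 0.6378 kick~ 0.6718 yaw 124.6 w 0.0341
```

servo_tool(plan=[0,0,0.7,-0.12,0.16,0,0.4,0,0,0,0,0,0,0.4])

```text
t: 5.22
position: [0.5757, 0.1986, 0.2584]
eef_rot: [-1.654, 0.849, 1.641]
contact_force: [5.1, -4.4, -3.2]
width: 0.034
```

```bash
python3 f.py 4
```

```text
t 5.37 pos [0.5758 0.1986 0.2584] F [ 4.95 -4.59 -2.79] tang -6.59 rad 1.49 R 0.1667 psi 0.6498 kick~ 0.6838 yaw 125.3 w 0.0342
```

servo_tool(plan=[0,0,0.7,-0.12,0.16,0,0.4,0,0,0,0,0,0,0.4])

```text
t: 5.58
position: [0.5745, 0.2002, 0.2583]
eef_rot: [-1.662, 0.841, 1.649]
contact_force: [5.0, -4.5, -2.6]
width: 0.0344
```

```bash
python3 f.py 4
```

```text
t 5.73 pos [0.5745 0.2002 0.2584] F [ 5.13 -4.58 -2.74] tang -6.7 rad 1.55 R 0.1667 psi 0.6618 kick~ 0.6958 yaw 126.0 w 0.0341
```

servo_tool(plan=[0,0,0.7,-0.12,0.16,0,0.4,0,0,0,0,0,0,0.4])

```text
t: 5.95
position: [0.5733, 0.2018, 0.2584]
eef_rot: [-1.67, 0.832, 1.657]
contact_force: [4.5, -4.1, -2.5]
width: 0.0343
```

```bash
python3 f.py 4
```

```text
t 6.1 pos [0.5733 0.2018 0.2584] F [ 4.8  -4.02 -2.87] tang -6.07 rad 1.54 R 0.1668 psi 0.6739 kick~ 0.7079 yaw 126.7 w 0.0341
```

servo_tool(plan=[0,0,0.7,-0.13,0.15,0,0.4,0,0,0,0,0,0,0.4])

```text
t: 6.32
position: [0.572, 0.2033, 0.2584]
eef_rot: [-1.678, 0.824, 1.665]
contact_force: [5.1, -4.0, -2.9]
width: 0.034
```

```bash
python3 f.py 4
```

```text
t 6.47 pos [0.5721 0.2033 0.2583] F [ 5.14 -4.3  -3.14] tang -6.51 rad 1.57 R 0.1667 psi 0.6856 kick~ 0.7196 yaw 127.4 w 0.0342
```

servo_tool(plan=[0,0,0.7,-0.13,0.15,0,0.4,0,0,0,0,0,0,0.4])

```text
t: 6.68
position: [0.5707, 0.2048, 0.2583]
eef_rot: [-1.687, 0.815, 1.674]
contact_force: [4.6, -4.2, -4.3]
width: 0.0339
```

```bash
python3 f.py 4
```

```text
t 6.83 pos [0.5708 0.2048 0.2583] F [ 4.82 -4.09 -3.13] tang -6.17 rad 1.36 R 0.1667 psi 0.6976 kick~ 0.7316 yaw 128.1 w 0.0341
```

servo_tool(plan=[0,0,0.7,-0.13,0.15,0,0.4,0,0,0,0,0,0,0.4])

```text
t: 7.05
position: [0.5694, 0.2063, 0.2583]
eef_rot: [-1.695, 0.806, 1.682]
contact_force: [4.9, -3.8, -3.3]
width: 0.0342
```

```bash
python3 f.py 4
```

```text
t 7.2 pos [0.5695 0.2063 0.2584] F [ 5.06 -4.24 -2.97] tang -6.45 rad 1.39 R 0.1667 psi 0.7094 kick~ 0.7434 yaw 128.8 w 0.0344
```

servo_tool(plan=[0,0,0.7,-0.13,0.15,0,0.4,0,0,0,0,0,0,0.4])

```text
t: 7.42
position: [0.5681, 0.2078, 0.2584]
eef_rot: [-1.703, 0.798, 1.69]
contact_force: [4.8, -5.1, -3.1]
width: 0.034
```

```bash
python3 f.py 4
```

```text
t 7.57 pos [0.5682 0.2078 0.2583] F [ 4.67 -5.11 -2.47] tang -6.91 rad 0.46 R 0.1667 psi 0.7213 kick~ 0.7553 yaw 129.5 w 0.0341
```

servo_tool(plan=[0,0,0.7,-0.13,0.15,0,0.4,0,0,0,0,0,0,0.4])

```text
t: 7.78
position: [0.5672, 0.2088, 0.2583]
eef_rot: [-1.713, 0.791, 1.696]
contact_force: [6.1, -6.7, -3.4]
width: 0.0345
```

```bash
python3 f.py 4
```

```text
t 7.93 pos [0.5672 0.2088 0.2583] F [ 6.58 -6.32 -3.32] tang -9.06 rad 1.13 R 0.1667 psi 0.7297 kick~ 0.7637 yaw 130.2 w 0.0345
```

servo_tool(plan=[0,0,0.3,-0.07,0.07,0,0.4,0,0,0,0,0,0,0.4])

```text
t: 8.15
position: [0.5669, 0.2091, 0.2583]
eef_rot: [-1.717, 0.788, 1.698]
contact_force: [7.7, -8.8, -3.7]
width: 0.0342
```

```bash
python3 f.py 4
```

```text
t 8.3 pos [0.5669 0.2091 0.2583] F [ 7.54 -8.55 -4.01] tang -11.39 rad 0.44 R 0.1666 psi 0.7321 kick~ 0.7661 yaw 130.5 w 0.0344
```

servo_tool(plan=[0,0,0.3,-0.06,0.08,0,0.4,0,0,0,0,0,0,0.4])

```text
t: 8.52
position: [0.5664, 0.2097, 0.2583]
eef_rot: [-1.721, 0.785, 1.702]
contact_force: [7.7, -9.6, -5.0]
width: 0.0342
```

```bash
python3 f.py 4
```

```text
t 8.67 pos [0.5665 0.2097 0.2583] F [ 7.97 -8.88 -4.29] tang -11.92 rad 0.51 R 0.1667 psi 0.7366 kick~ 0.7706 yaw 130.8 w 0.0343
```

servo_tool(plan=[0,0,0.3,-0.07,0.07,0,0.4,0,0,0,0,0,0,0.4])

```text
t: 8.88
position: [0.5659, 0.2103, 0.2583]
eef_rot: [-1.725, 0.781, 1.705]
contact_force: [8.7, -9.3, -5.0]
width: 0.0341
```

```bash
python3 f.py 4
```

```text
t 9.03 pos [0.5659 0.2103 0.2583] F [ 8.08 -9.29 -5.05] tang -12.31 rad 0.27 R 0.1666 psi 0.7417 kick~ 0.7757 yaw 131.1 w 0.0341
```

servo_tool(plan=[0,0,0.3,-0.07,0.07,0,0.4,0,0,0,0,0,0,0.4])

```text
t: 9.25
position: [0.5651, 0.2111, 0.2583]
eef_rot: [-1.728, 0.777, 1.708]
contact_force: [9.1, -8.5, -4.5]
width: 0.0343
```

```bash
python3 f.py 4
```

```text
t 9.4 pos [0.5651 0.2111 0.2583] F [ 8.87 -8.35 -4.6 ] tang -12.1 rad 1.4 R 0.1666 psi 0.7482 kick~ 0.7822 yaw 131.4 w 0.0341
```

servo_tool(plan=[0,0,0.3,-0.06,0.07,0,0.4,0,0,0,0,0,0,0.4])

```text
t: 9.62
position: [0.5643, 0.212, 0.2583]
eef_rot: [-1.731, 0.773, 1.713]
contact_force: [7.2, -7.7, -4.7]
width: 0.0345
```

```bash
python3 f.py 4
```

```text
t 9.77 pos [0.5642 0.2121 0.2583] F [ 6.88 -7.12 -4.14] tang -9.88 rad 0.59 R 0.1667 psi 0.7564 kick~ 0.7904 yaw 131.7 w 0.0345
```

servo_tool(plan=[0,0,0.3,-0.07,0.07,0,0.4,0,0,0,0,0,0,0.4])

```text
t: 9.98
position: [0.5633, 0.2131, 0.2583]
eef_rot: [-1.733, 0.768, 1.717]
contact_force: [5.3, -5.8, -2.3]
width: 0.0341
```

```bash
python3 f.py 5
```

```text
t 10.18 pos [0.5633 0.2131 0.2583] F [ 5.7  -5.79 -2.91] tang -8.11 rad 0.49 R 0.1667 psi 0.765 kick~ 0.799 yaw 132.0 w 0.0342
```

servo_tool(plan=[0,0,0.2,-0.05,0.05,0,0.4,0,0,0,0,0,0,0.4])

```text
t: 10.4
position: [0.5626, 0.2139, 0.2583]
eef_rot: [-1.735, 0.764, 1.72]
contact_force: [5.6, -5.4, -2.4]
width: 0.034
```

```bash
python3 f.py 5
```

```text
t 10.6 pos [0.5626 0.2139 0.2583] F [ 5.28 -4.87 -3.12] tang -7.14 rad 0.74 R 0.1667 psi 0.7709 kick~ 0.8049 yaw 132.2 w 0.0343
```

servo_tool(plan=[0,0,0.2,-0.05,0.05,0,0.4,0,0,0,0,0,0,0.4])

```text
t: 10.82
position: [0.562, 0.2144, 0.2583]
eef_rot: [-1.737, 0.762, 1.723]
contact_force: [5.6, -4.7, -2.8]
width: 0.0343
```

```bash
python3 f.py 5
```

```text
t 11.02 pos [0.5621 0.2144 0.2583] F [ 5.65 -4.95 -2.82] tang -7.45 rad 0.93 R 0.1667 psi 0.7754 kick~ 0.8094 yaw 132.4 w 0.034
```

servo_tool(plan=[0,0,0.2,-0.05,0.05,0,0.4,0,0,0,0,0,0,0.4])

```text
t: 11.23
position: [0.5615, 0.215, 0.2583]
eef_rot: [-1.739, 0.759, 1.725]
contact_force: [5.8, -4.8, -3.2]
width: 0.0342
```

```bash
python3 f.py 5
```

```text
t 11.43 pos [0.5616 0.2149 0.2583] F [ 5.73 -5.02 -3.1 ] tang -7.56 rad 0.9 R 0.1667 psi 0.7798 kick~ 0.8138 yaw 132.6 w 0.0342
```

servo_tool(plan=[0,0,0.2,-0.05,0.05,0,0.4,0,0,0,0,0,0,0.4])

```text
t: 11.65
position: [0.561, 0.2155, 0.2583]
eef_rot: [-1.742, 0.756, 1.728]
contact_force: [5.0, -5.3, -3.6]
width: 0.0342
```

```bash
python3 f.py 5
```

```text
t 11.85 pos [0.561  0.2155 0.2583] F [ 5.08 -4.39 -2.98] tang -6.67 rad 0.81 R 0.1668 psi 0.7847 kick~ 0.8187 yaw 132.8 w 0.034
```

servo_tool(plan=[0,0,0.2,-0.05,0.05,0,0.4,0,0,0,0,0,0,0.4])

```text
t: 12.07
position: [0.5605, 0.216, 0.2583]
eef_rot: [-1.744, 0.754, 1.73]
contact_force: [5.5, -5.3, -3.8]
width: 0.0342
```

```bash
python3 f.py 5
```

```text
t 12.27 pos [0.5606 0.216  0.2583] F [ 5.2  -4.67 -3.07] tang -6.96 rad 0.69 R 0.1668 psi 0.7886 kick~ 0.8226 yaw 133.0 w 0.0341
```

servo_tool(plan=[0,0,0.2,-0.05,0.05,0,0.4,0,0,0,0,0,0,0.4])

```text
t: 12.48
position: [0.5602, 0.2163, 0.2583]
eef_rot: [-1.747, 0.752, 1.732]
contact_force: [5.9, -6.1, -3.4]
width: 0.0344
```

```bash
python3 f.py 5
```

```text
t 12.68 pos [0.5602 0.2163 0.2583] F [ 6.5  -5.58 -3.58] tang -8.51 rad 1.01 R 0.1668 psi 0.7913 kick~ 0.8253 yaw 133.2 w 0.0342
```

servo_tool(plan=[0,0,0,-0.03,0.03,0,0.4,0,0,0,0,0,0,0.4])

```text
t: 12.9
position: [0.5601, 0.2165, 0.2583]
eef_rot: [-1.747, 0.752, 1.731]
contact_force: [6.6, -6.2, -2.7]
width: 0.0344
```

```bash
python3 f.py 5
```

```text
t 13.1 pos [0.5601 0.2165 0.2583] F [ 6.86 -6.12 -3.46] tang -9.15 rad 0.9 R 0.1668 psi 0.7927 kick~ 0.8267 yaw 133.2 w 0.0339
```

servo_tool(plan=[0,0,0,0.05,-0.05,0,0.4,0,0,0,0,0,0,0.4])

```text
t: 13.32
position: [0.5604, 0.2161, 0.2583]
eef_rot: [-1.746, 0.752, 1.732]
contact_force: [5.9, -4.9, -2.8]
width: 0.034
```

```bash
python3 f.py 4
```

```text
t 13.47 pos [0.5604 0.2161 0.2583] F [ 6.   -5.15 -3.32] tang -7.85 rad 0.94 R 0.1668 psi 0.7898 kick~ 0.8238 yaw 133.2 w 0.0342
```

servo_tool(plan=[0,0,0,0.05,-0.05,0,0.4,0,0,0,0,0,0,0.4])

```text
t: 13.68
position: [0.5608, 0.2157, 0.2583]
eef_rot: [-1.746, 0.751, 1.732]
contact_force: [4.8, -4.8, -1.5]
width: 0.0342
```

```bash
python3 f.py 4
```

```text
t 13.83 pos [0.5607 0.2157 0.2583] F [ 4.98 -4.95 -2.55] tang -7.01 rad 0.35 R 0.1667 psi 0.7866 kick~ 0.8206 yaw 133.2 w 0.0342
```

servo_tool(plan=[0,0,0,0.05,-0.05,0,0.4,0,0,0,0,0,0,0.4])

```text
t: 14.05
position: [0.5611, 0.2153, 0.2583]
eef_rot: [-1.746, 0.751, 1.733]
contact_force: [4.9, -4.5, -1.6]
width: 0.0341
```

```bash
python3 f.py 4
```

```text
t 14.2 pos [0.5611 0.2153 0.2583] F [ 5.33 -4.64 -2.28] tang -7.02 rad 0.84 R 0.1667 psi 0.7833 kick~ 0.8173 yaw 133.2 w 0.0342
```

servo_tool(plan=[0,0,0,0.05,-0.05,0,0.4,0,0,0,0,0,0,0.4])

```text
t: 14.42
position: [0.5613, 0.2151, 0.2583]
eef_rot: [-1.745, 0.75, 1.734]
contact_force: [3.5, -3.8, -0.2]
width: 0.034
```

```bash
python3 f.py 4
```

```text
t 14.57 pos [0.5613 0.2151 0.2583] F [ 4.18 -3.85 -0.06] tang -5.66 rad 0.53 R 0.1667 psi 0.7817 kick~ 0.8157 yaw 133.3 w 0.0339
```

servo_tool(plan=[0,0,0,0.05,-0.05,0,0.4,0,0,0,0,0,0,0.4])

```text
t: 14.78
position: [0.5614, 0.2149, 0.2582]
eef_rot: [-1.744, 0.749, 1.735]
contact_force: [2.9, -3.4, 4.1]
width: 0.0342
```

```bash
python3 f.py 4
```

```text
t 14.93 pos [0.5614 0.2149 0.2581] F [ 4.09 -4.09  4.72] tang -5.78 rad 0.31 R 0.1666 psi 0.7805 kick~ 0.8145 yaw 133.3 w 0.0344
```

servo_tool(plan=[0,0,0,0.05,-0.05,0,0.4,0,0,0,0,0,0,0.4])

```text
t: 15.15
position: [0.5615, 0.2147, 0.2574]
eef_rot: [-1.744, 0.749, 1.737]
contact_force: [4.5, -3.9, 3.6]
width: 0.034
```

```bash
python3 f.py 4
```

```text
t 15.3 pos [0.5614 0.2147 0.2573] F [ 4.35 -3.19  4.29] tang -5.28 rad 1.11 R 0.1665 psi 0.7791 kick~ 0.8131 yaw 133.3 w 0.0343
```

servo_tool(plan=[0,0,0,0.05,-0.05,0,0.4,0,0,0,0,0,0,0.4])

```text
t: 15.52
position: [0.5614, 0.2143, 0.2565]
eef_rot: [-1.742, 0.749, 1.739]
contact_force: [4.1, -2.5, 3.5]
width: 0.0342
```

```bash
python3 f.py 4
```

```text
t 15.67 pos [0.5614 0.2142 0.2564] F [ 4.39 -2.93  3.77] tang -5.11 rad 1.32 R 0.1661 psi 0.7777 kick~ 0.8117 yaw 133.4 w 0.034
```

servo_tool(plan=[0,0,0,0.05,-0.05,0,0.4,0,0,0,0,0,0,0.4])

```text
t: 15.88
position: [0.5612, 0.2137, 0.2557]
eef_rot: [-1.741, 0.75, 1.741]
contact_force: [3.7, -1.7, 2.5]
width: 0.0345
```

```bash
python3 f.py 4
```

```text
t 16.03 pos [0.5612 0.2137 0.2557] F [ 3.64 -1.65  2.48] tang -3.65 rad 1.62 R 0.1656 psi 0.776 kick~ 0.81 yaw 133.4 w 0.0344
```

servo_tool(plan=[0,0,0,0.05,-0.05,0,0.4,0,0,0,0,0,0,0.4])

```text
t: 16.25
position: [0.5611, 0.2131, 0.2551]
eef_rot: [-1.739, 0.751, 1.744]
contact_force: [1.6, -1.0, 1.6]
width: 0.0344
```

```bash
python3 f.py 4
```

```text
t 16.4 pos [0.5611 0.2131 0.2551] F [ 1.54 -0.98  1.17] tang -1.76 rad 0.5 R 0.1651 psi 0.7742 kick~ 0.8082 yaw 133.4 w 0.0341
```

servo_tool(plan=[0,0,0,0.05,-0.05,0,0.4,0,0,0,0,0,0,0.4])

```text
t: 16.62
position: [0.5614, 0.2127, 0.2551]
eef_rot: [-1.739, 0.751, 1.744]
contact_force: [-0.4, 1.0, 0.0]
width: 0.0342
```

```bash
python3 f.py 4
```

```text
t 16.77 pos [0.5616 0.2127 0.2552] F [-0.14  0.49 -0.2 ] tang 0.46 rad 0.22 R 0.1652 psi 0.7699 kick~ 0.8039 yaw 133.4 w 0.0342
```

servo_tool(plan=[0,0,0,0.05,-0.05,0,0.4,0,0,0,0,0,0,0.4])

```text
t: 16.98
position: [0.5627, 0.2121, 0.2557]
eef_rot: [-1.741, 0.751, 1.741]
contact_force: [-0.1, -0.6, -0.1]
width: 0.0345
```

```bash
python3 f.py 4
```

```text
t 17.13 pos [0.5627 0.2121 0.2557] F [-0.11 -0.49  0.02] tang -0.3 rad -0.4 R 0.1656 psi 0.7628 kick~ 0.7968 yaw 133.4 w 0.0342
```

servo_tool(plan=[0,0,0,0.08,-0.08,0,0.4,0,0,0,0.08,-0.08,0,0.4,0,0,0,0.08,-0.08,0,0.4,0,0,0,0.08,-0.08,0,0.4,0,0,0,0,0,0,0.4])

```text
t: 17.6
position: [0.5662, 0.2087, 0.2558]
eef_rot: [-1.741, 0.751, 1.741]
contact_force: [0.7, 0.3, -0.4]
width: 0.0342
```

```bash
python3 f.py 4
python3 - <<'E'
from h import *
snap("wrist","w2")
E
```

```text
t 17.75 pos [0.566  0.2088 0.2557] F [ 0.2   0.18 -0.15] tang 0.01 rad 0.27 R 0.1658 psi 0.7345 kick~ 0.7685 yaw 133.3 w 0.0344
```

View pics/w2.png

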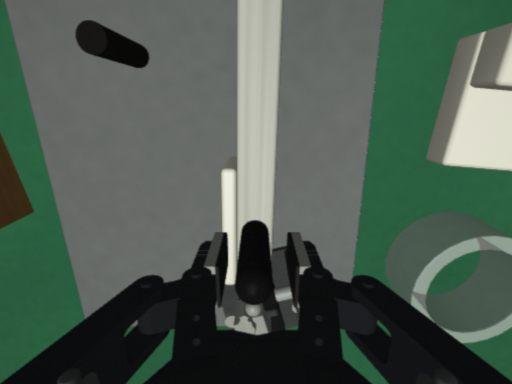

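The wrist view shows the pin at (256,260), standing free between the fingers with a gap on both sides. The arm stays back while the measured force is zero. Next I lift straight up.

servo_tool(plan=[0,0,0,0,0,0.8,0.4,0,0,0,0,0,1.5,0.4,0,0,0,0,0,2,0.4,0,0,0,0,0,2,0.4,0,0,0,0,0,2,0.4])

```text
t: 18.27
position: [0.5658, 0.2089, 0.3402]
eef_rot: [-1.741, 0.75, 1.741]
contact_force: [-0.1, -1.1, -0.3]
width: 0.034
```

servo_tool(plan=[0,0,0,-1,-3,1.5,0.4,0,0,0,-1,-3,1.5,0.4,0,0,0,-1,-3,1,0.4,0,0,0,-1,-3,0,0.4,0,0,0,0,0,0,0.4])

```text
t: 18.68
position: [0.5247, 0.0853, 0.3806]
eef_rot: [-1.741, 0.756, 1.737]
contact_force: [0.2, 0.2, -0.5]
width: 0.0341
```

servo_tool(plan=[0,0,0,-1,-3,0,0.4,0,0,0,-1,-3,0,0.4,0,0,0,0,0,0,0.4,0,0,0,0,0,0,0.4])

```text
t: 19.02
position: [0.5057, 0.0282, 0.3792]
eef_rot: [-1.739, 0.752, 1.739]
contact_force: [0.7, 0.6, 0.6]
width: 0.0342
```

```bash
python3 f.py 3
python3 - <<'E'
from h import *
a=snap("top","top3")[0]
cv2.imwrite("pics/crop3.png",cv2.resize(a[95:305,100:330,::-1],(657,600),interpolation=cv2.INTER_CUBIC))
E
```

```text
t 19.12 pos [0.506  0.0289 0.3791] F [-0.32  0.05  0.54] tang -0.22 rad -0.25 R 0.0933 psi -0.8298 kick~ -0.7958 yaw 133.3 w 0.0339
```

View pics/crop3.png

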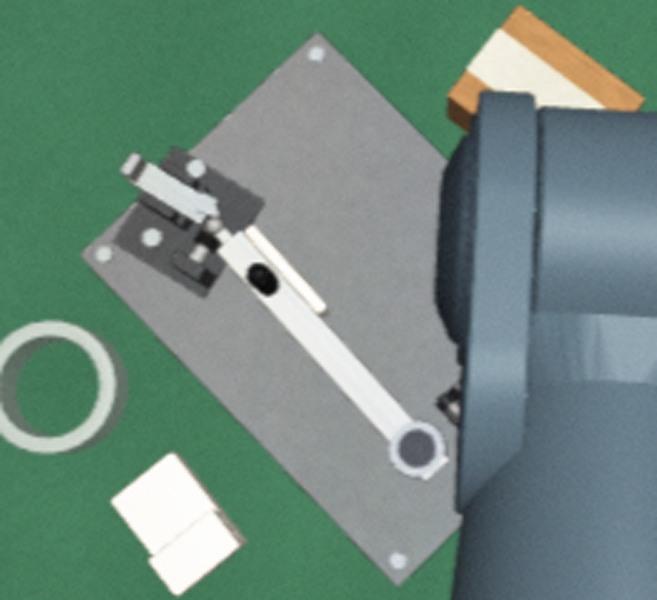

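The top view shows the arm standing on the catch, its nose at about (213,228) behind the tooth. The robot is clear, and the tape roll, foam pad and carton are in place. I'm handing the job in.

```bash
python3 -c "
from rig import *
print(close_job())"
```

```text
the job is handed in; nothing more can be done
None
```

The kicker is cocked: its arm stands hooked on the catch by itself, the robot is well clear, and I've handed the job in. `close_job()` reports no verdict.

- **Drawing back:** I pushed the handle back with the fingers either side of it, not gripping. The pull rose from about 6.5 N to 12.3 N over the tooth, then fell back to about 7 N. A light buffer touch followed at about 0.83 rad, pressing it an estimated 1 mm or less.
- **Easing forward:** The pull went to zero at about 0.81 rad, so the catch was carrying the arm. I then backed the fingers off the handle and lifted straight up.
- **Last checks:** The final top view shows the nose behind the tooth, and the tape roll, foam pad and carton look unmoved (by eye; the robot hides part of the carton). The measured force was zero within noise, and the robot's clock read about 19 s.
- **Readings that disagreed:** The rise over the tooth came out slightly above the stated 5 N. While easing off, a vertical force of up to 4.7 N appeared. I took it to be the fingers sticking on the handle, and it vanished as the load came off.

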